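Release a cleaned batch: flip its lane flag to green and slide the dish into the bay

ROBOT

A 6-joint arm with a two-finger parallel gripper is mounted at the origin on a cart in front of the work surface, level with it; the furniture and walls round the work are solid. World frame = base frame: x ahead of the robot, y to its left, z up, the work surface at z = 0. Lengths are in m, angles in rad, forces in N, time in s.
With the tool pointing down it reaches from about 0.35 to 0.775 m from the base axis. Payload 7.3 kg.
Tool frame: the origin (TCP) lies on the centre line of the jaws, within the pads' length; the fingertips stand 17 mm ahead of it and the grasp point (between the pads) lies 2 mm behind it (robot.tcp_to_tips is the distance from the TCP to the fingertips, in m); z points along the fingers, y is the line along which they close (so a half turn about z gives the same grasp; the last joint's range is limited). The gripper opens to 92 mm and grips with 3 to 60 N. Pads are 19 mm wide; open, the fingers measure 130 mm over their backs; the gripper's body (75 mm by 190 mm) begins 47 mm behind the grasp point.
Start: joints at [-1.397, 0.342, 1.524, -0, 1.275, -0.146], TCP at [0.165, -0.498, 0.214] pointing down, gripper open.
Joint ranges: [-2.53, 2.53], [-0.77, 2.02], [0.04, 2.7], [-1, 4.14], [0.28, 2.66], [-3.11, 3.11]. Speed limits (rad/s): [2.57, 2.57, 3.14, 3.14, 3.14, 3.14].

INTERFACE

Orientations are given as [roll, pitch, yaw] about the fixed x, y, z axes, in that order (R = Rz(yaw) Ry(pitch) Rx(roll)).
In Python, from cell import robot gives the robot as it stands. The module is installed in compiled form; this text tells all that it offers.
- The arm moves only by the tool carry_out, never from a script. Its argument "commands" is a list of rows, each a list of 3 entries, a list of its own where there are three numbers: the shift along the tool's x, y, z in m, then the turn about the tool's z in rad, then the opening, from 0 (shut) to 1 (fully open). In form: [[[dx, dy, dz], yaw, claw], ...]. A call has 1 to 20 rows; each row shifts and turns the commanded pose from where the row before left it, along the tool's axes as they then stand; what a row does not reach is not made up. A row lasts 1/8 s, in which the tool goes at most 62.5 mm and 10.7 degrees, less where a joint would pass 70% of its speed; a pose out of reach is approached as far as the arm can. A call is refused whole if a number of a shift passes 0.0625 or a number of a turn 0.188, either way. A call with a gripper value outside its range is refused whole. The fingers move at their own pace and stop on an object; "newtons" is the grip in N (left out, the last holds). Time passes only in rows, so rows that do not move let the fingers close. It gives the time, the measured TCP pose, the force, the opening and the grip force at its end, in the units of the state.
- robot.observe(): the state, without advancing time (a new reading comes with each control period).
- robot.read_camera(name): name is "scene" or "top" or "wrist"; returns a dict with "pixels" (480x640x3 uint8, red, green, blue), "fx", "fy", "cx", "cy" (pixels), "k1" (the pictures are not rectified: a ray, as slopes to the right and down, at radius r is drawn at 1 + k1 r^2 times it, then the intrinsics apply), "view" (4x4, takes a point from world to camera coordinates); the wrist camera has in their place "T_tool_cam" (4x4, takes a point from camera to tool coordinates, whose origin is the TCP and whose axes are the flange's). Camera axes: x right, y up, looking along -z (the intrinsics and any distortion apply to the point x, -y, -z); pixel columns grow to the right and rows downward; lengths in m; the calibration is good to about 2 mm. A picture is of the moment at which its call begins: read the wrist's pose just before it. There is no depth.
- robot.hand_in(): hands the job in; it is judged then, once.
Trained networks look in a picture, given as the dict that the camera call returned (one of the last four; its "shot" number tells which), for a name from the list of things; names that differ only in an ending like _2 or _b are one class to them, and where a whole thing is asked for, a point or a joint stands for the part that bears it (a point fixed in the world has none). Each returns a list of dicts, best first, with "p" (0 to 1); they miss things now and then, are a little off and sometimes report something else, mostly with a low value. They report only what shows in the picture. A call takes as long as a camera call. They do not tell look-alikes from the thing itself.
- robot.find_in(picture, name): "at" ([column, row] in pixels, amid what is visible of it).
- robot.tip_of(picture, name): "at" ([column, row] in pixels: a listed point, or the origin of a listed thing).
The state is a dict: "time": time; "qpos": joint angles; "qvel": joint speeds; "joint_efforts": joint torques, N m; "tool_pos": TCP position; "tool_rot": TCP orientation; "contact_force": force on the tool from outside, world axes, zero at the start; "torque": the same for the moment, N m; "opening": finger opening in m; "grip_force": force on a finger pad.
Only numpy, scipy, OpenCV 4.12 (cv2) and the standard library are available. Lean on these libraries where they do the work, as an engineer would, in place of code of your own. Each camera call takes 0.05 s, during which the arm holds its last target. There are 200 camera calls.

TASK

The batch in the black dish has come clean out of the bath and goes on to the setter. With the fingertips, turn the red flag at the end of that dish's lane right over its spindle until it lies flat with the green face up, which clears the bay; then push the dish along its lane, without lifting it, until it is fully home against the end stop. Leave the other two flags red, and leave the steel dishes and everything else where they are.

Things in the scene. Friction and masses are not known exactly. Their poses are not given: they have to be found in the camera images.
- tray: Wooden three-lane tray, 235 x 214 mm, fixed. Origin on the work surface, 105 mm from its far end; x along the lanes to the end stop, y left, z up. Lane floors at z = 6; left, middle, right lane at y = 68, 0, -68 mm, 62 mm wide, near ends open; rails between 6 mm high. Over the stop (x = 60, z = 54) a brass spindle carries a flag per lane between posts 6 mm wide, 63 mm tall, on the rail lines.
- bay_a (a point): Point on the floor of the left lane where the black dish's centre stands when it touches the end stop (stop face 26 mm further on, 12 mm high). x along the lane to the stop, z up. The spindle axis of this lane's flag runs along y, 29 mm further in +x and 48 mm higher; a rubber rest rod along y lies 8 mm further in +x, 41 to 46 mm higher (another 50 mm).
- flag_a (a joint): Flag of the left lane: 0 = level, red face up, over the bay, edge to -x; pi/2 = upright; pi = level beyond the spindle (+x), green face up. Stops at both ends. Turns lightly (0.5 N at its edge); friction holds it wherever it is left. Starts at 0 to 0.2.
- flag_a_edge (a point): Middle of the free edge of the left lane's flag, on the axis of its rolled edge (7 mm thick), 63 mm from the spindle axis; moves with the flag. Plate 52 mm wide, 4 mm thick; white frame, one face red with a white bar, the other green with a white dot. Level, it has 44 mm clear beneath; the edge overhangs freely, a fingertip can get under it.
- bay_b (a point): Point on the floor of the middle lane where the black dish's centre stands when it touches the end stop (stop face 26 mm further on, 12 mm high). x along the lane to the stop, z up. The spindle axis of this lane's flag runs along y, 29 mm further in +x and 48 mm higher; a rubber rest rod along y lies 8 mm further in +x, 41 to 46 mm higher (another 50 mm).
- flag_b (a joint): Flag of the middle lane: 0 = level, red face up, over the bay, edge to -x; pi/2 = upright; pi = level beyond the spindle (+x), green face up. Stops at both ends. Turns lightly (0.5 N at its edge); friction holds it wherever it is left. Starts at 0 to 0.2.
- flag_b_edge (a point): Middle of the free edge of the middle lane's flag, on the axis of its rolled edge (7 mm thick), 63 mm from the spindle axis; moves with the flag. Plate 52 mm wide, 4 mm thick; white frame, one face red with a white bar, the other green with a white dot. Level, it has 44 mm clear beneath; the edge overhangs freely, a fingertip can get under it.
- bay_c (a point): Point on the floor of the right lane where the black dish's centre stands when it touches the end stop (stop face 26 mm further on, 12 mm high). x along the lane to the stop, z up. The spindle axis of this lane's flag runs along y, 29 mm further in +x and 48 mm higher; a rubber rest rod along y lies 8 mm further in +x, 41 to 46 mm higher (another 50 mm).
- flag_c (a joint): Flag of the right lane: 0 = level, red face up, over the bay, edge to -x; pi/2 = upright; pi = level beyond the spindle (+x), green face up. Stops at both ends. Turns lightly (0.5 N at its edge); friction holds it wherever it is left. Starts at 0 to 0.2.
- flag_c_edge (a point): Middle of the free edge of the right lane's flag, on the axis of its rolled edge (7 mm thick), 63 mm from the spindle axis; moves with the flag. Plate 52 mm wide, 4 mm thick; white frame, one face red with a white bar, the other green with a white dot. Level, it has 44 mm clear beneath; the edge overhangs freely, a fingertip can get under it.
- black_dish: Black round dish with silver rings in it, 52 mm across, 13 mm high, about 50 g, loose in one of the three lanes. Origin at the centre of its underside. It starts 76 to 116 mm short of its place at the end stop.
- steel_dish_1: Bare steel round dish with coloured stones, 53 mm across, 8 mm high, loose in another lane; to be left alone. Origin under its centre.
- steel_dish_2: Bare steel round dish with coloured stones, 50 mm across, 10 mm high, loose in another lane; to be left alone. Origin under its centre.
- brown_bottle: Brown bottle with black cap, 44 mm across, 87 mm high, loose bystander behind and right of the tray. Origin under its centre.
- paste_pot: White pot with red lid, 55 mm across, 41 mm high, loose bystander behind and right of the tray. Origin under its centre.
- pliers: Pliers with red-brown grips lying flat, 149 x 44 x 11 mm, loose bystander right of the tray. Origin under the centre, length along its y.
- brush: Brass brush with wooden handle lying flat, 135 x 21 x 21 mm, loose bystander left of the tray. Origin under the centre, length along its y.
Not all that is in view belongs to the job. What is shaped like the black_dish but pink is not meant.

How it is judged:
On the way, in this order (a step that is already met when the one before it is completed fails the run):
1. the flag of the black dish's lane lies over with its green face up (((y of black_dish in the frame of bay_a between -0.034 and 0.034 m and value of joint flag_a above 2.95 rad and value of joint each of flag_b, flag_c below 0.4 rad) or (y of black_dish in the frame of bay_b between -0.034 and 0.034 m and value of joint flag_b above 2.95 rad and value of joint each of flag_a, flag_c below 0.4 rad) or (y of black_dish in the frame of bay_c between -0.034 and 0.034 m and value of joint flag_c above 2.95 rad and value of joint each of flag_a, flag_b below 0.4 rad))), for 0.2 s.
2. the black dish has been pushed home against the end stop of its lane (((x of black_dish in the frame of bay_a above -0.005 m and horizontal distance between black_dish and bay_a below 0.009 m and value of joint flag_a above 2.95 rad and value of joint each of flag_b, flag_c below 0.4 rad) or (x of black_dish in the frame of bay_b above -0.005 m and horizontal distance between black_dish and bay_b below 0.009 m and value of joint flag_b above 2.95 rad and value of joint each of flag_a, flag_c below 0.4 rad) or (x of black_dish in the frame of bay_c above -0.005 m and horizontal distance between black_dish and bay_c below 0.009 m and value of joint flag_c above 2.95 rad and value of joint each of flag_a, flag_b below 0.4 rad))), for 0.2 s.
At the end, for the whole second after the job is handed in: The flag of the black dish's lane is at 2.95 rad or more (green up, flat), the other two below 0.4 rad (red up); the black dish rests flat in its lane within 5 mm of the end stop; the steel dishes are within 12 mm and the other bystanders within 20 mm of where they stood (((x of black_dish in the frame of bay_a above -0.005 m and horizontal distance between black_dish and bay_a below 0.009 m and value of joint flag_a above 2.95 rad and value of joint each of flag_b, flag_c below 0.4 rad) or (x of black_dish in the frame of bay_b above -0.005 m and horizontal distance between black_dish and bay_b below 0.009 m and value of joint flag_b above 2.95 rad and value of joint each of flag_a, flag_c below 0.4 rad) or (x of black_dish in the frame of bay_c above -0.005 m and horizontal distance between black_dish and bay_c below 0.009 m and value of joint flag_c above 2.95 rad and value of joint each of flag_a, flag_b below 0.4 rad)) and height (world z) of black_dish below 0.012 m and angle between black_dish's own z axis and vertical below 0.15 rad and linear speed of black_dish below 0.02 m/s and distance of each of brown_bottle, paste_pot, pliers, brush from where it was at the start of the episode below 0.02 m and distance of each of steel_dish_1, steel_dish_2 from where it was at the start of the episode below 0.012 m); the robot touches nothing.
It fails at once if the black dish is lifted off its lane (10 mm or more) or tipped (height (world z) of black_dish above 0.016 m or angle between black_dish's own z axis and vertical above 0.4 rad).
It fails at once if a steel dish is lifted or moved by more than 12 mm (height (world z) of any of steel_dish_1, steel_dish_2 above 0.016 m or distance of any of steel_dish_1, steel_dish_2 from where it was at the start of the episode above 0.012 m).
It fails at once if the flag of another lane is raised beyond 0.4 rad ((not (y of black_dish in the frame of bay_a between -0.034 and 0.034 m) and value of joint flag_a above 0.4 rad) or (not (y of black_dish in the frame of bay_b between -0.034 and 0.034 m) and value of joint flag_b above 0.4 rad) or (not (y of black_dish in the frame of bay_c between -0.034 and 0.034 m) and value of joint flag_c above 0.4 rad)).
It fails at once if a bystander is moved by more than 20 mm (distance of any of brown_bottle, paste_pot, pliers, brush from where it was at the start of the episode above 0.02 m).
It also fails if it takes over 54 s, if anything falls off the work surface, if the arm or the gripper's body presses on something with over 40 N, if the wrist force passes 120 N, or if a joint passes its speed limit or range.

## Working session

There is one attempt and no reset: what is moved stays moved. The work goes in short steps, Python scripts to look and compute and a tool call to move; the robot and the scene stay as the last step left them, time stands still between calls to the robot, and variables do not carry over. Pictures are saved under pics/ and viewed, at most 10 in all, crops included, and the job is handed in when it is done.

Besides the shell and the picture viewer there is one more tool, called after "Emit:" by a JSON object that holds its "op" and its "data". carry_out: Moves the arm, as the interface text tells. Its arguments: {"type":"object","properties":{"commands":{"type":"array"},"newtons":{"type":"number"}},"required":["commands"]}

```bash
mkdir -p pics; cat > h.py <<'E'
import numpy as np, cv2
from cell import robot
def shot(name,fn=None):
    p=robot.read_camera(name)
    if fn: cv2.imwrite('pics/'+fn,np.ascontiguousarray(p['pixels'][:,:,::-1]))
    return p
def cam(p,tool=None):
    # returns R,t world->cam
    if 'view' in p: V=np.array(p['view'])
    else: V=np.linalg.inv(tool@np.array(p['T_tool_cam']))
    return V
def proj(p,X,V):
    c=(V@np.append(X,1))[:3]; s=np.array([c[0],-c[1]])/-c[2]
    s=s*(1+p['k1']*(s@s)); return np.array([p['cx']+p['fx']*s[0],p['cy']+p['fy']*s[1]])
def ray(p,px,V):
    d=np.array([(px[0]-p['cx'])/p['fx'],(px[1]-p['cy'])/p['fy']]); s=d.copy()
    for _ in range(20): s=d/(1+p['k1']*(s@s))
    R=V[:3,:3]; o=-R.T@V[:3,3]; return o,R.T@np.array([s[0],-s[1],-1])
def onz(p,px,V,z):
    o,d=ray(p,px,V); return o+d*(z-o[2])/d[2]
E
python3 - <<'E'
from h import *
print(robot.observe())
for n in ['scene','top']:
    p=shot(n,n+'1.png'); V=cam(p)
    print(n,'cam at',-V[:3,:3].T@V[:3,3])
    for k,z in [('tray',0),('black_dish',.006),('steel_dish_1',.006),('flag_a_edge',.054),('bay_a',.006),('brown_bottle',0),('paste_pot',0),('pliers',0),('brush',0)]:
        for r in robot.tip_of(p,k)[:4]:
            print(k,round(r['p'],2),np.round(r['at']),np.round(onz(p,r['at'],V,z),3))
E
```

```text
{'time': 0.0, 'qpos': array([-1.39702311e+00,  3.42711346e-01,  1.52504301e+00, -7.08201598e-07,
        1.27541162e+00, -1.45973125e-01]), 'qvel': array([-8.44695997e-04, -6.05013223e-04, -4.68185331e-04, -1.17736837e-03,
        4.40728127e-05,  2.58917690e-04]), 'joint_efforts': array([ 2.09024515e-04, -4.31244421e+01, -2.44222820e+01,  7.19266268e-02,
        5.60265896e-02, -1.28948964e-04]), 'tool_pos': array([ 0.16497786, -0.49793773,  0.21354182]), 'tool_rot': array([-3.14003596e+00, -2.28179118e-04,  3.19746366e-01]), 'contact_force': array([-0.77561228, -0.4887684 , -0.1365254 ]), 'torque': array([-0.03119468,  0.02717674,  0.01887744]), 'grip_force': 0.0, 'opening': 0.09188839497542975}
scene cam at [-0.08675288  0.46565191  0.90348651]
tray 0.91 [326. 248.] [0.564 0.119 0.   ]
black_dish 0.81 [347. 277.] [0.472 0.118 0.006]
black_dish 0.72 [300. 247.] [0.587 0.171 0.006]
black_dish 0.61 [246. 261.] [0.603 0.289 0.006]
steel_dish_1 0.87 [373. 262.] [0.484 0.05  0.006]
steel_dish_1 0.87 [312. 277.] [0.503 0.183 0.006]
flag_a_edge 0.61 [301. 247.] [0.551 0.184 0.054]
flag_a_
[... 405 characters left out ...]
  ]
black_dish 0.92 [247. 236.] [0.598 0.286 0.006]
black_dish 0.71 [321. 286.] [0.479 0.111 0.006]
black_dish 0.7 [320. 250.] [0.564 0.114 0.006]
black_dish 0.55 [246. 315.] [0.411 0.285 0.006]
steel_dish_1 0.95 [288. 279.] [0.495 0.188 0.006]
steel_dish_1 0.76 [350. 285.] [0.481 0.044 0.006]
flag_a_edge 0.89 [286. 257.] [0.538 0.191 0.054]
bay_a 0.82 [319. 239.] [0.589 0.117 0.006]
bay_a 0.79 [287. 241.] [0.586 0.191 0.006]
bay_a 0.73 [345. 240.] [0.587 0.055 0.006]
paste_pot 0.66 [428. 200.] [ 0.686 -0.148  0.   ]
pliers 0.66 [413. 320.] [ 0.398 -0.102  0.   ]
pliers 0.37 [351. 251.] [0.562 0.041 0.   ]
pliers 0.33 [290. 280.] [0.492 0.185 0.   ]
brush 0.66 [203. 311.] [0.419 0.388 0.   ]
```

```bash
python3 - <<'E'
import cv2
a=cv2.imread('pics/scene1.png')[130:400,180:480]; cv2.imwrite('pics/sc.png',cv2.resize(a,None,fx=2.2,fy=2.2,interpolation=cv2.INTER_CUBIC))
a=cv2.imread('pics/top1.png')[180:350,180:460]; cv2.imwrite('pics/tc.png',cv2.resize(a,None,fx=2.8,fy=2.8,interpolation=cv2.INTER_CUBIC))
E
```

```text
(no output)
```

View pics/sc.png

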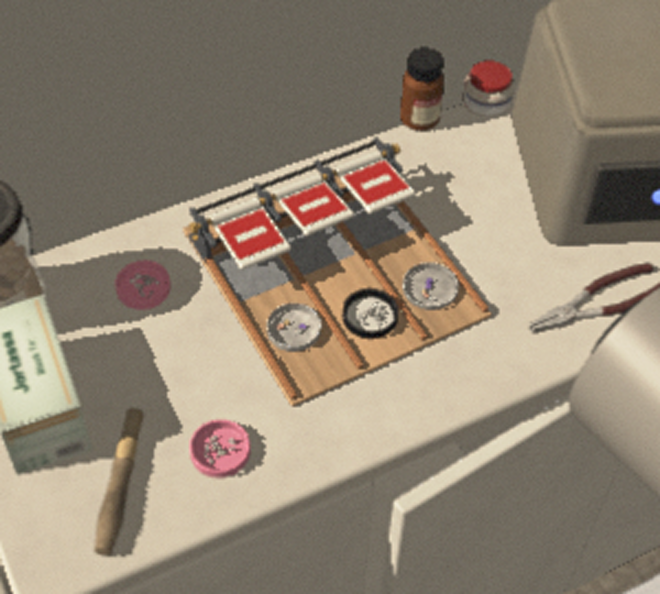

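View pics/tc.png

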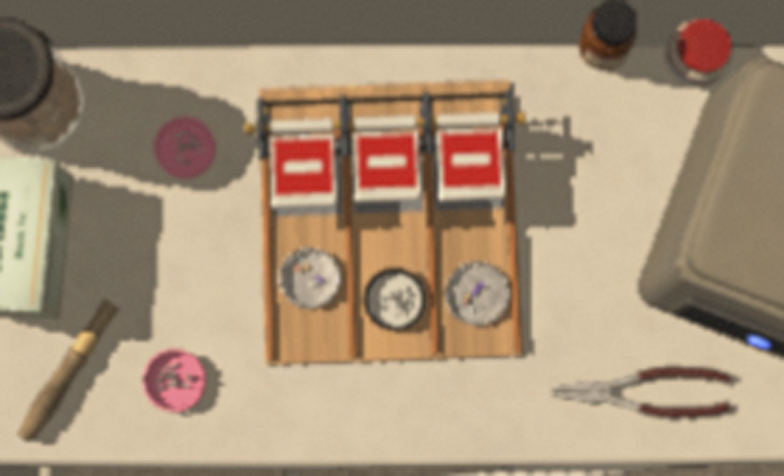

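Scene and top crops: the middle lane holds the only black-rimmed dish (scene crop ~(371,313), top crop ~(396,298)). Steel dishes with stones stand in the left and right lanes. Three things could be taken for it: the middle black dish (rings, in a lane) fits the description, while pink at scene crop (220,447) and maroon-pink at (143,284) are off the tray, so they are not meant. All three flags are red up, so this is a job for flag_b and the middle lane.

```bash
python3 - <<'E'
from h import *
from scipy.optimize import least_squares
t=robot.read_camera('top'); V=cam(t); w=robot.read_camera('wrist')
print(np.round(w['T_tool_cam'],3), w['fx'],w['fy'])
c=np.array([[268,363],[521,356],[261,88],[512,82]])/2.8+180
M=np.array([[-.130,.107],[-.130,-.107],[.105,.107],[.105,-.107]])
def f(q,full=0):
    R=np.array([[np.cos(q[2]),-np.sin(q[2])],[np.sin(q[2]),np.cos(q[2])]])
    return np.concatenate([proj(t,np.append(R@m+q[:2],.010),V)-a for m,a in zip(M,c)])
s=least_squares(f,[.558,.115,0]); print(np.round(s.x,4),np.round(s.fun,1))
a=t['pixels'][:,:,::-1][225:305,270:370]; 
cv2.imwrite('pics/dish.png',cv2.resize(a,None,fx=6,fy=6,interpolation=cv2.INTER_CUBIC))
E
```

```text
[[-0.     0.969  0.247  0.066]
 [ 1.     0.     0.001  0.   ]
 [ 0.001  0.247 -0.969 -0.171]
 [ 0.     0.     0.     1.   ]] 355.1038603137467 355.1038603137467
[0.5546 0.1156 0.0251] [-1.2  0.6  1.1  0.5 -0.2 -0.4  0.3 -0.8]
```

View pics/dish.png

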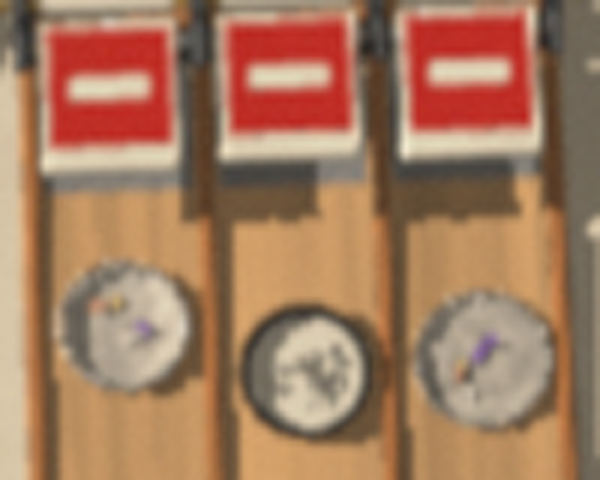

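The enlarged crop confirms the black-rimmed dish with grey rings in the middle lane, at full-image pixel ~(321,287). I'm moving the gripper over in front of the tray, with the wrist camera on the robot side.

Emit:
{"op": "carry_out", "data": {"commands": [[[0.02,-0.02,-0.006],0,0],[[0.037,-0.038,-0.006],0,0],[[0.037,-0.038,-0.006],0,0],[[0.037,-0.038,-0.006],0,0],[[0.037,-0.038,-0.006],0,0],[[0.037,-0.038,-0.006],0,0],[[0.037,-0.038,-0.006],0,0],[[0.037,-0.038,-0.006],0,0],[[0.03,-0.03,-0.002],0,0],[[0.0335,-0.0455,0],0,0],[[0.0335,-0.0455,0],0,0],[[0.0335,-0.0455,0],0,0],[[0.0335,-0.0455,0],0,0],[[0,0,0],0,0]]}}

```text
time: 2.85
tool_pos: [0.4294, 0.1169, 0.264]
tool_rot: [-3.141, -0.0, 0.325]
contact_force: [-0.2, -0.4, 0.8]
opening: 0.0003
grip_force: 0.0
```

Emit:
{"op": "carry_out", "data": {"commands": [[[0,0,0],-0.178,0],[[0,0,0],-0.178,0],[[0,0,0],-0.178,0],[[0,0,0],-0.178,0],[[0,0,0],-0.178,0],[[0,0,0],-0.178,0],[[0,0,0],-0.178,0],[[0,0,0],-0.178,0],[[0,0,0],-0.178,0],[[0,0,0],-0.178,0],[[0,0,0],-0.178,0],[[0,0,0],-0.178,0],[[0,0,0],-0.178,0],[[0,0,0],-0.178,0],[[0,0,0],-0.178,0],[[0,0,0],-0.178,0],[[0,0,0],0,0],[[0,0,0],0,0]]}}

```text
time: 5.1
tool_pos: [0.429, 0.1132, 0.2643]
tool_rot: [-3.141, 0.0, -3.12]
contact_force: [-0.9, 0.4, -0.4]
opening: 0.0008
grip_force: 0.0
```

```bash
cat >> h.py <<'E'
from scipy.spatial.transform import Rotation as Ro
def wrist(fn=None):
    o=robot.observe(); T=np.eye(4); T[:3,:3]=Ro.from_euler('xyz',o['tool_rot']).as_matrix(); T[:3,3]=o['tool_pos']
    p=shot('wrist',fn); return p,cam(p,T),o
E
python3 - <<'E'
from h import *
p,V,o=wrist('w1.png')
for k,z in [('tray',0),('black_dish',.006),('steel_dish_1',.006),('flag_b_edge',.056),('bay_b',.006)]:
    for r in robot.tip_of(p,k)[:4]: print(k,round(r['p'],2),np.round(r['at']),np.round(onz(p,r['at'],V,z),4))
tr=np.array([.5546,.1156]); R=Ro.from_euler('z',.0251).as_matrix()[:2,:2]
for n,m in [('nearL',(-.13,.107,.012)),('nearR',(-.13,-.107,.012)),('farL',(.105,.107,.012)),('farR',(.105,-.107,.012)),('edgeb',(-.003,0,.054)),('post-34top',(.06,-.034,.063)),('post34',(.06,.034,.063))]:
    print(n,np.round(proj(p,np.append(R@m[:2]+tr,m[2]),V)))
E
```

```text
black_dish 0.88 [321. 242.] [0.4752 0.1113 0.006 ]
black_dish 0.87 [474. 193.] [0.41   0.2967 0.006 ]
black_dish 0.45 [450. 340.] [0.6088 0.2901 0.006 ]
steel_dish_1 0.7 [267. 246.] [0.4829 0.0443 0.006 ]
steel_dish_1 0.57 [380. 259.] [0.4956 0.187  0.006 ]
flag_b_edge 0.71 [537. 199.] [0.4092 0.3461 0.056 ]
nearL [411. 202.]
nearR [233. 203.]
farL [401. 373.]
farR [245. 373.]
edgeb [323. 315.]
post-34top [295. 367.]
post34 [351. 366.]
```

View pics/w1.png

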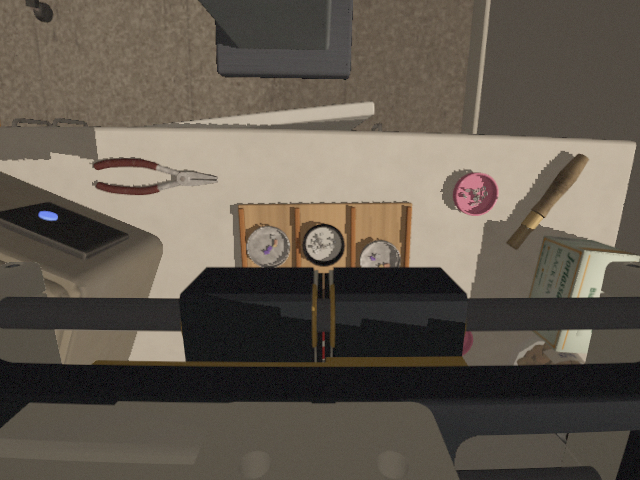

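The wrist view is upside down (near end at the top). The black dish is at (322,243) between the steel dishes at (267,246) and (380,258), and the gripper hides the flags. I'm enlarging the fingers to learn the shape of the tips.

```bash
python3 - <<'E'
import cv2,numpy as np
a=cv2.imread('pics/w1.png')[235:375,170:480].astype(float)
a=255*(a/255)**.45
cv2.imwrite('pics/f.png',cv2.resize(a.astype('uint8'),None,fx=2.5,fy=2.5,interpolation=cv2.INTER_CUBIC))
E
```

```text
(no output)
```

View pics/f.png

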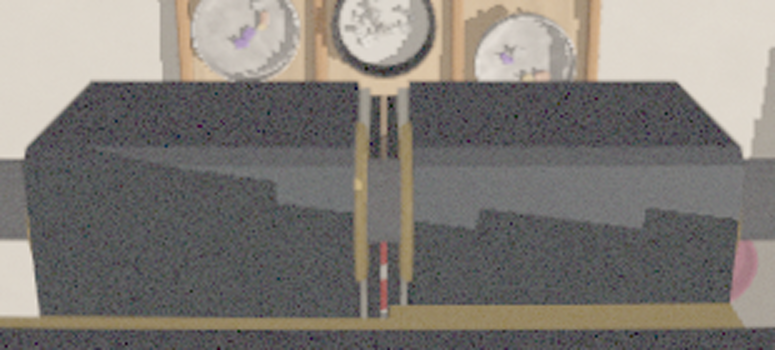

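```bash
python3 - <<'E'
from h import *
p=shot('scene'); V=cam(p); c=proj(p,np.array([.429,.113,.25]),V); print(c, proj(p,np.array([.429,.113,.247]),V))
for y in (.094,.132,.048,.178): print(y,proj(p,np.array([.429,y,.2473]),V),proj(p,np.array([.429,y,.3093]),V))
u,v=c.astype(int); a=p['pixels'][v-75:v+75,u-100:u+100,::-1]
a=(255*(a/255.)**.6).astype('uint8')
cv2.imwrite('pics/g.png',cv2.resize(a,None,fx=4,fy=4,interpolation=cv2.INTER_CUBIC)); print(u-100,v-75)
E
```

```text
[368.35874892 208.40265194] [368.22328318 209.63484076]
0.094 [378.01676221 205.91114109] [381.46685734 179.09866611]
0.132 [358.3272426  213.16079069] [360.74396892 186.37332022]
0.048 [401.16627629 197.38965182] [405.78677396 170.56968137]
0.178 [333.79083176 222.19737036] [334.87253602 195.46450905]
268 133
```

View pics/g.png

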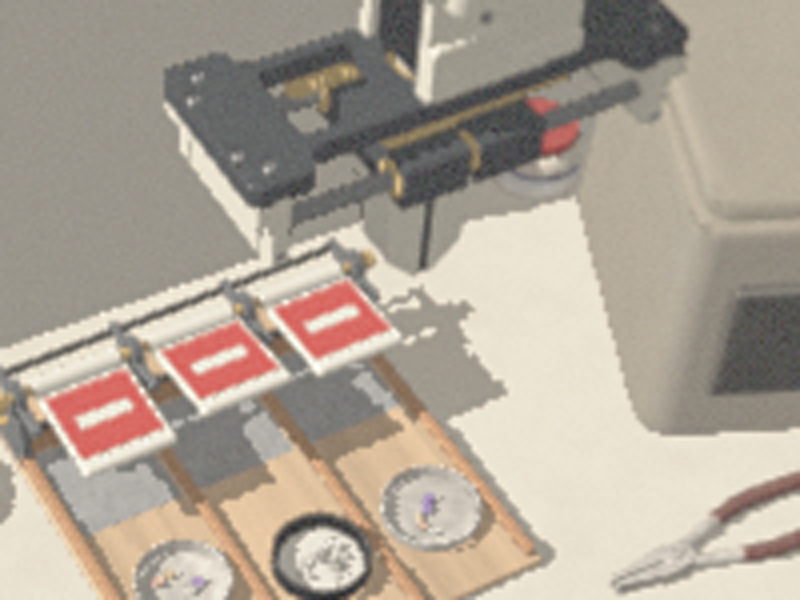

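The scene view shows three red flags, nearly level, and slim closed fingers with the split line ending at crop (425,268). That is a bit off the prediction, so I'll check the tip height with a light touch on the bare table in front of the tray.

Emit:
{"op": "carry_out", "data": {"commands": [[[0.044,0,0],0,0],[[0,0,0.06],0,0],[[0,0,0.06],0,0],[[0,0,0.06],0,0],[[0,0,0.04],0,0],[[0,0,0.015],0,0],[[0,0,0.004],0,0],[[0,0,0.002],0,0],[[0,0,0],0,0]]}}

```text
time: 6.58
tool_pos: [0.3856, 0.1125, 0.0238]
tool_rot: [-3.142, 0.001, -3.115]
contact_force: [-0.4, 0.4, 0.5]
opening: 0.0006
grip_force: 0.0
```

Emit:
{"op": "carry_out", "data": {"commands": [[[0,0,0.002],0,0],[[0,0,0.002],0,0],[[0,0,0.002],0,0],[[0,0,0],0,0]]}}

```text
time: 7.08
tool_pos: [0.385, 0.1124, 0.017]
tool_rot: [-3.141, -0.0, -3.115]
contact_force: [0.6, 0.1, -0.8]
opening: 0.0006
grip_force: 0.0
```

Emit:
{"op": "carry_out", "data": {"commands": [[[0,0,0.001],0,0],[[0,0,0.001],0,0],[[0,0,0],0,0]]}}

```text
time: 7.45
tool_pos: [0.385, 0.1124, 0.0151]
tool_rot: [-3.141, -0.0, -3.115]
contact_force: [0.4, -0.4, -0.6]
opening: 0.0007
grip_force: 0.0
```

Emit:
{"op": "carry_out", "data": {"commands": [[[0,0,0.0015],0,0],[[0,0,0.0015],0,0],[[0,0,0],0,0]]}}

```text
time: 7.82
tool_pos: [0.385, 0.1124, 0.0121]
tool_rot: [-3.141, -0.0, -3.115]
contact_force: [-0.4, -0.0, 0.1]
opening: 0.0006
grip_force: 0.0
```

```bash
python3 - <<'E'
from h import *
o=robot.observe(); print(robot.tcp_to_tips,o['contact_force'],o['tool_pos'])
p=shot('scene'); V=cam(p)
for X in ([.385,.1124,-.005],[.376,.1124,-.005],[.385,.1124,.017],[.385,.1124,.05]): print(X,proj(p,np.array(X),V))
c=proj(p,np.array([.385,.1124,.03]),V); u,v=c.astype(int); a=p['pixels'][v-60:v+50,u-75:u+75,::-1]
a=(255*(a/255.)**.6).astype('uint8')
cv2.imwrite('pics/g2.png',cv2.resize(a,None,fx=5,fy=5,interpolation=cv2.INTER_CUBIC)); print(u-75,v-60)
E
```

```text
0.017 [-0.36046154 -0.02575097  0.07585423] [0.38495484 0.1124383  0.01205015]
[0.385, 0.1124, -0.005] [369.8409347 311.1575274]
[0.376, 0.1124, -0.005] [372.10642596 314.62327854]
[0.385, 0.1124, 0.017] [370.72746176 305.05968924]
[0.385, 0.1124, 0.05] [372.11060387 295.53473351]
296 241
```

View pics/g2.png

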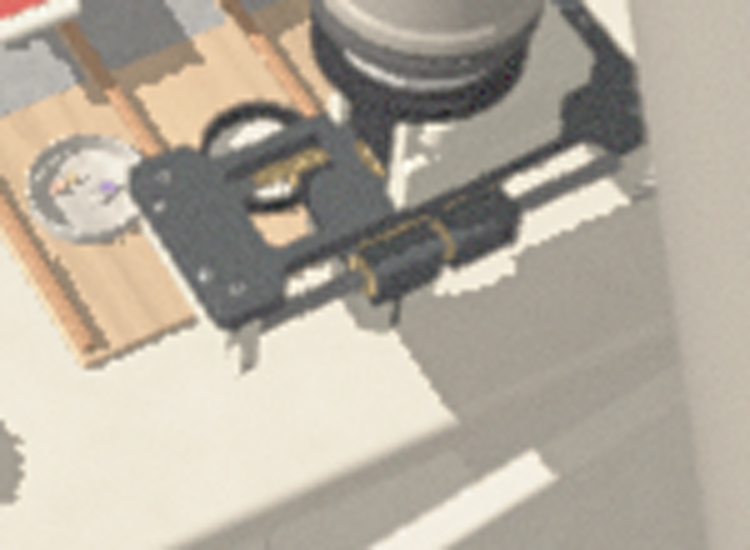

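The tip at crop (385,325) is still visibly above the table. The wrist view's scale (rail width 171 px against 178 predicted) also says the tool stands roughly 15 mm higher than reported. I'll keep feeling down slowly.

Emit:
{"op": "carry_out", "data": {"commands": [[[0,0,0.0015],0,0],[[0,0,0.0015],0,0],[[0,0,0.0015],0,0],[[0,0,0],0,0]]}}

```text
time: 8.38
tool_pos: [0.385, 0.1124, 0.0076]
tool_rot: [-3.141, -0.0, -3.115]
contact_force: [-0.3, 0.7, 0.3]
opening: 0.0003
grip_force: 0.0
```

Emit:
{"op": "carry_out", "data": {"commands": [[[0,0,0.001],0,0],[[0,0,0.001],0,0],[[0,0,0.001],0,0],[[0,0,0],0,0]]}}

```text
time: 8.88
tool_pos: [0.385, 0.1124, 0.0046]
tool_rot: [-3.141, -0.0, -3.115]
contact_force: [0.1, -0.4, -1.5]
opening: 0.0005
grip_force: 0.0
```

Emit:
{"op": "carry_out", "data": {"commands": [[[0,0,0.001],0,0],[[0,0,0.001],0,0],[[0,0,0.001],0,0],[[0,0,0],0,0]]}}

```text
time: 9.38
tool_pos: [0.385, 0.1124, 0.0016]
tool_rot: [-3.141, -0.0, -3.115]
contact_force: [-0.1, -0.8, 0.8]
opening: 0.0005
grip_force: 0.0
```

Emit:
{"op": "carry_out", "data": {"commands": [[[0,0,0.001],0,0],[[0,0,0.001],0,0],[[0,0,0],0,0]]}}

```text
time: 9.75
tool_pos: [0.385, 0.1124, -0.0004]
tool_rot: [-3.141, -0.0, -3.115]
contact_force: [0.2, -0.2, 0.7]
opening: 0.0003
grip_force: 0.0
```

Emit:
{"op": "carry_out", "data": {"commands": [[[0,0,0.001],0,0],[[0,0,0.001],0,0],[[0,0,0.001],0,0]]}}

```text
time: 10.12
tool_pos: [0.385, 0.1125, -0.0034]
tool_rot: [-3.141, -0.0, -3.115]
contact_force: [0.3, 0.1, -0.5]
opening: 0.0004
grip_force: 0.0
```

```bash
python3 - <<'E'
from h import *
o=robot.observe(); print(o['contact_force'],o['tool_pos'],o['tool_rot'],o['qpos'])
p=shot('scene'); V=cam(p)
for x in (.376,.385,.395):
  for z in (0,.01,.02): print(x,z,proj(p,np.array([x,.1124,z]),V))
for r in robot.tip_of(p,'tray')+robot.tip_of(p,'bay_b'): print(r)
c=proj(p,np.array([.385,.1124,.01]),V); u,v=c.astype(int); a=p['pixels'][v-35:v+25,u-40:u+40,::-1]
a=(255*(a/255.)**.6).astype('uint8')
cv2.imwrite('pics/g3.png',cv2.resize(a,None,fx=9,fy=9,interpolation=cv2.INTER_CUBIC)); print(u-40,v-35)
E
```

```text
[ 0.31998672  0.05777841 -0.48785059] [ 0.38503325  0.11245358 -0.00339581] [-3.14149254e+00 -8.42720836e-05 -3.11535756e+00] [ 9.25995459e-02  4.74068493e-01  2.10612118e+00 -1.77109330e-04
  5.61493711e-01 -1.50428196e+00]
0.376 0 [372.31473582 313.26067949]
0.376 0.01 [372.73581447 310.50544949]
0.376 0.02 [373.1629421  307.70945652]
0.385 0 [370.04000496 309.78874272]
0.385 0.01 [370.44238347 307.02116867]
0.385 0.02 [370.85051061 304.21287283]
0.395 0 [367.53729979 305.96884242]
0.395 0.01 [367.91930105 303.1880092 ]
0.395 0.02 [368.30672674 300.36650686]
{'at': [327.0, 248.6], 'p': 0.9}
{'at': [320.8, 240.6], 'p': 0.88}
{'at': [348.2, 228.8], 'p': 0.72}
{'at': [296.1, 243.5], 'p': 0.57}
330 272
```

View pics/g3.png

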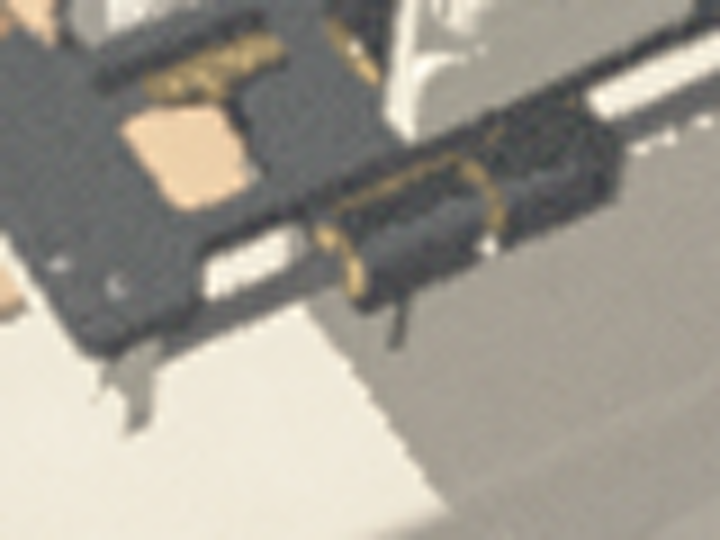

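The finger (dark line ending at crop (395,345), full image (374,310)) is now just above the table. I'll keep feeling down.

Emit:
{"op": "carry_out", "data": {"commands": [[[0,0,0.001],0,0],[[0,0,0.001],0,0],[[0,0,0.001],0,0]]}}

```text
time: 10.65
tool_pos: [0.385, 0.1125, -0.0064]
tool_rot: [-3.142, -0.0, -3.115]
contact_force: [-0.2, 0.4, -0.4]
opening: 0.0005
grip_force: 0.0
```

Emit:
{"op": "carry_out", "data": {"commands": [[[0,0,0.001],0,0],[[0,0,0.001],0,0],[[0,0,0.001],0,0]]}}

```text
time: 11.02
tool_pos: [0.3851, 0.1125, -0.0094]
tool_rot: [-3.142, 0.0, -3.115]
contact_force: [0.6, 0.2, -0.8]
opening: 0.0002
grip_force: 0.0
```

Emit:
{"op": "carry_out", "data": {"commands": [[[0,0,0.001],0,0],[[0,0,0.001],0,0],[[0,0,0.001],0,0]]}}

```text
time: 11.4
tool_pos: [0.3851, 0.1125, -0.0123]
tool_rot: [-3.142, 0.0, -3.115]
contact_force: [-1.5, -0.0, 13.7]
opening: 0.0002
grip_force: 6.8
```

Emit:
{"op": "carry_out", "data": {"commands": [[[0,0,0.001],0,0],[[0,0,0.001],0,0],[[0,0,0.001],0,0]]}}

```text
time: 11.78
tool_pos: [0.3852, 0.1125, -0.0127]
tool_rot: [-3.141, 0.002, -3.115]
contact_force: [-12.3, -2.4, 61.1]
opening: 0.0005
grip_force: 30.7
```

The tips touch at a reported z of −0.012, with the force rising to 61 N, so tip z = reported z + 0.012. The reported pose reads about 29 mm low, while x and y agree with the picture. I'm backing off, then going forward to just short of flag b's edge with the tips at z ≈ 0.044.

Emit:
{"op": "carry_out", "data": {"commands": [[[0,0,-0.01],0,0],[[0,0,-0.0375],0,0],[[-0.045,0,0],0,0],[[-0.05,0,0],0,0],[[-0.035,0,0],0,0],[[-0.01,0,0],0,0],[[0,0,0],0,0],[[0,0,0],0,0]]}}

```text
time: 12.78
tool_pos: [0.5234, 0.1162, 0.0319]
tool_rot: [-3.141, -0.002, -3.115]
contact_force: [0.3, -0.8, 1.2]
opening: 0.0002
grip_force: 0.0
```

```bash
python3 - <<'E'
from h import *
o=robot.observe(); print(o['contact_force'],o['tool_pos'])
p=shot('top'); V=cam(p)
a=p['pixels'][200:310,265:385,::-1]
b=shot('scene'); c=b['pixels'][170:290,270:400,::-1]
im=np.hstack([cv2.resize(x,(400,380),interpolation=cv2.INTER_CUBIC) for x in ((255*(a/255.)**.7).astype('uint8'),(255*(c/255.)**.7).astype('uint8'))])
cv2.imwrite('pics/m.png',im)
E
```

```text
[ 0.31909771 -0.83743745  1.18287532] [0.52336933 0.11616047 0.03193172]
```

View pics/m.png

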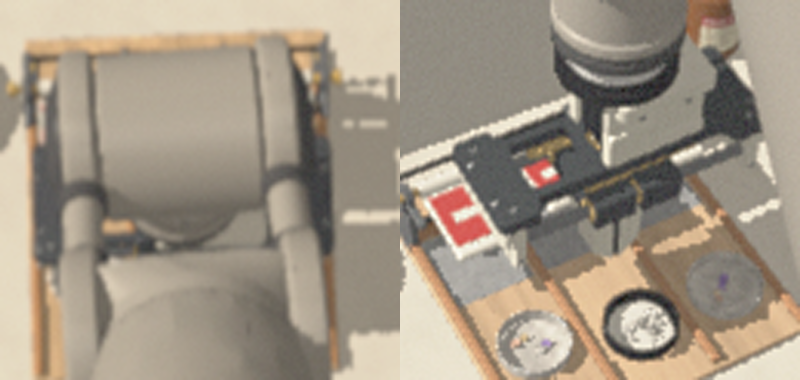

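The composite shows the fingers hanging in the middle lane just in front of flag b's edge, and the dishes untouched. I'll feel forward until the edge is touched.

Emit:
{"op": "carry_out", "data": {"commands": [[[-0.005,0,0],0,0],[[-0.004,0,0],0,0],[[-0.002,0,0],0,0],[[0,0,0],0,0]]}}

```text
time: 13.38
tool_pos: [0.5361, 0.1164, 0.0321]
tool_rot: [-3.141, -0.0, -3.115]
contact_force: [-0.1, -0.3, -0.2]
opening: 0.0005
grip_force: 0.0
```

Emit:
{"op": "carry_out", "data": {"commands": [[[-0.0015,0,0],0,0],[[-0.0015,0,0],0,0],[[0,0,0],0,0]]}}

```text
time: 13.75
tool_pos: [0.5391, 0.1165, 0.0322]
tool_rot: [-3.141, 0.0, -3.115]
contact_force: [-0.2, -0.2, 0.1]
opening: 0.0007
grip_force: 0.0
```

Emit:
{"op": "carry_out", "data": {"commands": [[[-0.001,0,0],0,0],[[-0.001,0,0],0,0],[[-0.001,0,0],0,0]]}}

```text
time: 14.12
tool_pos: [0.5403, 0.1165, 0.0317]
tool_rot: [-3.141, -0.004, -3.115]
contact_force: [-7.5, 0.3, 0.8]
opening: 0.0005
grip_force: 3.4
```

Emit:
{"op": "carry_out", "data": {"commands": [[[-0.001,0,0],0,0],[[-0.001,0,0],0,0],[[-0.001,0,0],0,0]]}}

```text
time: 14.5
tool_pos: [0.54, 0.1165, 0.0307]
tool_rot: [-3.141, -0.011, -3.115]
contact_force: [-14.5, -0.7, 2.3]
opening: 0.0005
grip_force: 7.1
```

Contact is at TCP x ≈ 0.540, as expected for a level flag. Now I drag the edge up by friction, following its arc.

Emit:
{"op": "carry_out", "data": {"commands": [[[0,0,-0.004],0,0],[[-0.001,0,-0.005],0,0],[[-0.001,0,-0.005],0,0],[[-0.001,0,-0.005],0,0],[[0,0,0],0,0]]}}

```text
time: 15.12
tool_pos: [0.5463, 0.1167, 0.0512]
tool_rot: [-3.141, -0.004, -3.115]
contact_force: [-6.3, -0.4, 3.7]
opening: 0.0005
grip_force: 3.5
```

The flag is following (θ ≈ 0.4). I'm pushing on along the arc towards upright.

Emit:
{"op": "carry_out", "data": {"commands": [[[-0.0045,0,-0.006],0,0],[[-0.0045,0,-0.006],0,0],[[-0.0045,0,-0.006],0,0],[[-0.0045,0,-0.006],0,0],[[-0.006,0,-0.005],0,0],[[-0.006,0,-0.003],0,0],[[-0.006,0,-0.002],0,0],[[-0.006,0,-0.001],0,0],[[0,0,0],0,0]]}}

```text
time: 16.25
tool_pos: [0.5905, 0.1178, 0.086]
tool_rot: [-3.142, 0.0, -3.116]
contact_force: [0.4, 0.1, 0.4]
opening: 0.0005
grip_force: 0.0
```

Emit:
{"op": "carry_out", "data": {"commands": [[[-0.006,0,0],0,0],[[-0.006,0,0],0,0],[[-0.006,0,0],0,0],[[-0.006,0,0],0,0],[[-0.006,0,0],0,0],[[-0.006,0,0],0,0],[[-0.005,0,0.003],0,0],[[-0.005,0,0.003],0,0],[[-0.005,0,0.003],0,0],[[-0.0035,0,0.005],0,0],[[-0.0035,0,0.005],0,0],[[-0.003,0,0.005],0,0],[[-0.0015,0,0.005],0,0],[[-0.001,0,0.005],0,0],[[-0.001,0,0.004],0,0],[[0,0,0],0,0]]}}

```text
time: 18.25
tool_pos: [0.6543, 0.1195, 0.0478]
tool_rot: [-3.141, -0.001, -3.115]
contact_force: [-0.8, -0.1, -0.3]
opening: 0.0004
grip_force: 0.0
```

Emit:
{"op": "carry_out", "data": {"commands": [[[0,0,0.0015],0,0],[[0,0,0.0015],0,0],[[0,0,0],0,0]]}}

```text
time: 18.62
tool_pos: [0.6544, 0.1195, 0.0452]
tool_rot: [-3.142, -0.0, -3.115]
contact_force: [0.2, -0.8, 0.3]
opening: 0.0004
grip_force: 0.0
```

Now pressing lightly down until the plate sits on its rest.

Emit:
{"op": "carry_out", "data": {"commands": [[[0,0,0.001],0,0],[[0,0,0.001],0,0],[[0,0,0],0,0]]}}

```text
time: 19.0
tool_pos: [0.6546, 0.1195, 0.0437]
tool_rot: [-3.142, 0.0, -3.115]
contact_force: [-2.2, -0.5, 4.0]
opening: 0.0006
grip_force: 2.1
```

Emit:
{"op": "carry_out", "data": {"commands": [[[0,0,0.001],0,0],[[0,0,0.001],0,0],[[0,0,0],0,0]]}}

```text
time: 19.38
tool_pos: [0.6547, 0.1195, 0.0434]
tool_rot: [-3.141, 0.001, -3.115]
contact_force: [-5.2, -1.1, 14.3]
opening: 0.0002
grip_force: 7.1
```

The plate is hard at reported z 0.0437 (tip z 0.0557), which matches the flag's top at π. I'm lifting off and going back behind the dish.

Emit:
{"op": "carry_out", "data": {"commands": [[[0,0,-0.02],0,0],[[0,0,-0.035],0,0],[[0.03,0,0],0,0],[[0.045,0,0],0,0],[[0.045,0,0],0,0],[[0.045,0,0],0,0],[[0.04,0,0],0,0],[[0.02,0,0],0,0],[[0,0,0],0,0],[[0,0,0],0,0]]}}

```text
time: 20.62
tool_pos: [0.4309, 0.1136, 0.0964]
tool_rot: [-3.142, 0.002, -3.115]
contact_force: [0.3, 0.7, 0.3]
opening: -0.0
grip_force: 0.0
```

```bash
python3 - <<'E'
from h import *
o=robot.observe(); print(o['contact_force'],o['tool_pos'])
b=shot('scene'); V=cam(b); c=b['pixels'][170:300,260:400,::-1]
for k in ('black_dish','steel_dish_1'):
  for r in robot.tip_of(b,k)[:3]: print(k,r,onz(b,r['at'],V,.006))
print('TCP tip px',proj(b,np.append(o['tool_pos'][:2]-[.0095,0],o['tool_pos'][2]+.012),V))
t=shot('top'); a=t['pixels'][200:310,265:385,::-1]
for r in robot.tip_of(t,'black_dish')[:3]: print(r,onz(t,r['at'],cam(t),.006))
cv2.imwrite('pics/fl.png',np.hstack([cv2.resize((255*(x/255.)**.7).astype('uint8'),(400,370),interpolation=cv2.INTER_CUBIC) for x in (a,c)]))
E
```

```text
[0.3248705  0.72304364 0.26932191] [0.43090573 0.11364868 0.09643437]
black_dish {'at': [241.8, 260.2], 'p': 0.85} [0.60834666 0.29599524 0.006     ]
black_dish {'at': [347.9, 276.4], 'p': 0.79} [0.47259307 0.11523571 0.006     ]
black_dish {'at': [280.2, 337.1], 'p': 0.79} [0.40410322 0.29760733 0.006     ]
steel_dish_1 {'at': [312.5, 277.6], 'p': 0.97} [0.50203436 0.18202373 0.006     ]
steel_dish_1 {'at': [371.6, 260.1], 'p': 0.89} [0.4879411  0.04998688 0.006     ]
TCP tip px [364.31026933 263.4917987 ]
{'at': [241.0, 314.9], 'p': 0.67} [0.41132913 0.2974387  0.006     ]
{'at': [245.4, 231.9], 'p': 0.58} [0.60736952 0.29054718 0.006     ]
```

View pics/fl.png

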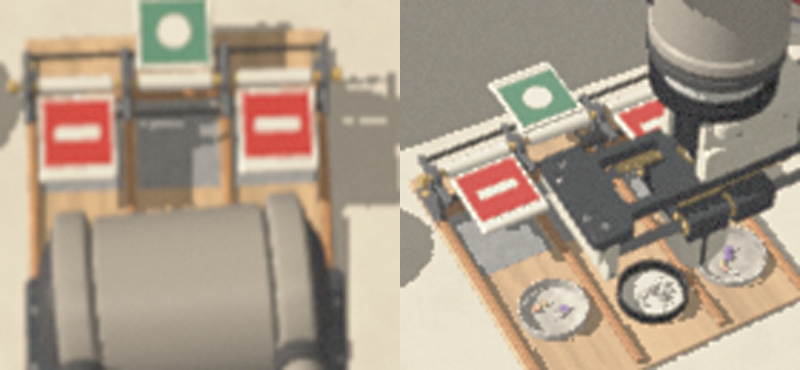

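The composite shows the middle flag lying flat beyond the spindle with its green face and white dot up (left crop (173,30)). Both outer flags are still red and level, and the dishes are unmoved. Now going down behind the dish.

Emit:
{"op": "carry_out", "data": {"commands": [[[0.006,0,0],0,0],[[0,0,0.04],0,0],[[0,0,0.035],0,0],[[0,0,0.015],0,0],[[0,0,0.007],0,0],[[0,0,0],0,0],[[0,0,0],0,0]]}}

```text
time: 21.75
tool_pos: [0.4241, 0.1135, -0.0002]
tool_rot: [-3.142, 0.001, -3.115]
contact_force: [-0.2, 0.1, -0.2]
opening: 0.0007
grip_force: 0.0
```

Emit:
{"op": "carry_out", "data": {"commands": [[[-0.003,0,0],0,0],[[-0.004,0,0],0,0],[[-0.004,0,0],0,0],[[-0.004,0,0],0,0],[[-0.004,0,0],0,0],[[-0.004,0,0],0,0],[[-0.004,0,0],0,0],[[-0.004,0,0],0,0]]}}

```text
time: 22.75
tool_pos: [0.4548, 0.1143, -0.0008]
tool_rot: [-3.142, -0.0, -3.115]
contact_force: [-0.7, 0.2, -0.4]
opening: 0.0004
grip_force: 0.2
```

```bash
python3 - <<'E'
from h import *
b=shot('scene'); V=cam(b)
for k in ('black_dish','steel_dish_1'):
  for r in robot.tip_of(b,k)[:3]: print(k,r,onz(b,r['at'],V,.006))
E
```

```text
black_dish {'at': [343.8, 272.3], 'p': 0.63} [0.48560103 0.1178709  0.006     ]
black_dish {'at': [282.2, 333.4], 'p': 0.55} [0.4097467  0.29097131 0.006     ]
steel_dish_1 {'at': [313.0, 280.4], 'p': 0.8} [0.49522381 0.18420167 0.006     ]
```

The dish has moved 13 mm with the finger, so it is being pushed. Carrying on slowly.

Emit:
{"op": "carry_out", "data": {"commands": [[[-0.005,0,0],0,0],[[-0.005,0,0],0,0],[[-0.005,0,0],0,0],[[-0.005,0,0],0,0],[[-0.005,0,0],0,0],[[-0.005,0,0],0,0],[[-0.005,0,0],0,0],[[-0.005,0,0],0,0],[[-0.005,0,0],0,0],[[-0.005,0,0],0,0],[[-0.005,0,0],0,0],[[-0.005,0,0],0,0],[[-0.005,0,0],0,0],[[-0.005,0,0],0,0],[[-0.005,0,0],0,0],[[-0.005,0,0],0,0],[[-0.005,0,0],0,0]]}}

```text
time: 25.02
tool_pos: [0.5398, 0.1165, -0.0008]
tool_rot: [-3.141, -0.0, -3.115]
contact_force: [-0.4, -0.5, 0.3]
opening: 0.0007
grip_force: 0.2
```

Emit:
{"op": "carry_out", "data": {"commands": [[[-0.003,0,0],0,0],[[-0.002,0,0],0,0],[[-0.002,0,0],0,0],[[-0.001,0,0],0,0],[[0,0,0],0,0]]}}

```text
time: 25.65
tool_pos: [0.5476, 0.1167, -0.0008]
tool_rot: [-3.141, 0.0, -3.115]
contact_force: [0.5, 0.7, -0.8]
opening: 0.0004
grip_force: 0.0
```

Emit:
{"op": "carry_out", "data": {"commands": [[[-0.001,0,0],0,0],[[-0.001,0,0],0,0],[[-0.001,0,0],0,0],[[0,0,0],0,0]]}}

```text
time: 26.15
tool_pos: [0.5506, 0.1168, -0.0008]
tool_rot: [-3.141, 0.0, -3.115]
contact_force: [0.5, -0.4, 0.6]
opening: 0.0002
grip_force: 0.0
```

Emit:
{"op": "carry_out", "data": {"commands": [[[-0.001,0,0],0,0],[[-0.001,0,0],0,0],[[0,0,0],0,0]]}}

```text
time: 26.52
tool_pos: [0.552, 0.1168, -0.0009]
tool_rot: [-3.141, -0.001, -3.115]
contact_force: [-3.0, 0.1, 1.4]
opening: 0.0005
grip_force: 1.3
```

Firm contact at TCP x ≈ 0.552, matching the predicted home position of 0.5515. I'm backing straight off, rising clear, and checking.

Emit:
{"op": "carry_out", "data": {"commands": [[[0.005,0,0],0,0],[[0.03,0,0],0,0],[[0.04,0,0],0,0],[[0.04,0,0],0,0],[[0,0,-0.05],0,0],[[0,0,-0.06],0,0],[[0,0,-0.05],0,0],[[0,0,0],0,0],[[0,0,0],0,0]]}}

```text
time: 27.65
tool_pos: [0.4371, 0.1138, 0.1587]
tool_rot: [-3.141, -0.0, -3.115]
contact_force: [-0.2, 0.9, -0.1]
opening: -0.0002
grip_force: 0.0
```

```bash
python3 - <<'E'
from h import *
print(robot.observe()['contact_force'],robot.observe()['tool_pos'])
for n in ('scene','top'):
  b=shot(n); V=cam(b)
  for k in ('black_dish','steel_dish_1','bay_b'):
    for r in robot.tip_of(b,k)[:3]: print(n,k,round(r['p'],2),r['at'],np.round(onz(b,r['at'],V,.006),4))
  P=b['pixels'].astype(int); R,G,B=P[...,0],P[...,1],P[...,2]
  tr=np.array([.556,.1156]); M=Ro.from_euler('z',.0251).as_matrix()[:2,:2]
  for nm,m in (('a',(.036,.068,.056)),('b',(.100,.0,.056)),('c',(.036,-.068,.056))):
    for dx in (-.012,.012):
      u,v=proj(b,np.append(M@np.array([m[0]+dx,m[1]])+tr,m[2]),V).round().astype(int); print(n,nm,b['pixels'][v,u])
E
```

```text
[-0.20393548  0.87634719 -0.06752434] [0.4370683 0.1138085 0.1586812]
scene black_dish 0.83 [244.6, 261.7] [0.602  0.2922 0.006 ]
scene black_dish 0.59 [282.0, 333.6] [0.4095 0.2915 0.006 ]
scene black_dish 0.57 [322.0, 239.5] [0.585  0.1186 0.006 ]
scene steel_dish_1 0.96 [310.7, 278.0] [0.5028 0.1858 0.006 ]
scene steel_dish_1 0.71 [371.7, 262.9] [0.4814 0.0535 0.006 ]
scene bay_b 0.91 [346.7, 227.5] [0.592  0.0537 0.006 ]
scene bay_b 0.79 [324.4, 239.0] [0.5839 0.1133 0.006 ]
scene bay_b 0.66 [296.2, 247.1] [0.5903 0.1781 0.006 ]
scene a [220 159 140]
scene a [202  81  73]
scene b [66 64 61]
scene b [ 82 129  96]
scene c [33 34 39]
scene c [35 36 39]
top black_dish 0.9 [318.2, 238.5] [0.5908 0.1181 0.006 ]
top black_dish 0.77 [243.7, 232.4] [0.6062 0.2946 0.006 ]
top black_dish 0.7 [241.7, 313.2] [0.4153 0.2959 0.006 ]
top steel_dish_1 0.35 [351.4, 250.5] [0.5619 0.0403 0.006 ]
top bay_b 0.85 [285.3, 243.1] [0.5801 0.1956 0.006 ]
top bay_b 0.84 [318.7, 239.1] [0.5894 0.117  0.006 ]
top bay_b 0.73 [347.5, 242.2] [0.5818 0.0492 0.006 ]
top a [221 202 174]
top a [203  97  83]
top b [226 217 185]
top b [ 79 123  88]
top c [217 163 141]
top c [201  81  70]
```

Both cameras put the dish on bay_b to within about 2 mm in x. Flag b is green, a and c are red, and the gripper is clear, so I'm handing in.

```bash
python3 -c "
from cell import robot; print(robot.hand_in())"
```

```text
the job is handed in; nothing more can be done
None
```

I turned the middle lane's flag over to green and pushed the black dish home against its end stop, left the other two flags red and the rest in place as far as the camera checks show, and handed the job in; the hand-in gave no verdict.

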